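# Stand the tipped carton up and push it back into line

### The job

In the pantry a red carton has tipped sideways and leans on the low wire basket of tins. Using only the fingertips to push, without gripping or lifting anything, push it back up until it stands upright by itself; then push it straight back, away from the robot, until its far end is flush against the white wire rail, and leave it standing there upright. Leave the basket and everything else where it is.

Things in the scene. Friction and masses are not known exactly. Their poses are not given: they have to be found in the camera images.
- carton: red carton with white and yellow panels, 0.3 to 0.5 kg, 160 mm along x, 88 mm along y (too thick to grip), 145 mm tall along z. Origin: centre of underside; z to its top, x level, to the rail. At the start it leans 0.76 rad (44 deg) to its +y side, on the lower +y edge, its +y face on the basket's rim 95 mm up that face; its top +y edge is 105 mm above the table, 35 mm beyond the rim
- carton_foot (a point): middle of the carton's lower +y edge (carton frame 0, 44 mm, 0), on which it stands at the start. Pushed level at its top +y edge, from over the basket (about 1 N), the carton turns about this edge without sliding; once it leans less than about 0.5 rad it falls upright by itself and may rock a little
- carton_back (a point): middle of the lower edge of the carton's +x end (carton frame 80 mm, 0, 0), which must come against the rail; 30 to 70 mm from it at the start. The -x end faces the robot: the upright carton pushed there at 90 mm height or lower slides (1.5 to 4 N), higher it may tip
- rail: fixed white wire rail, 440 mm long along its y, 8 mm thick, 83 mm high, with a solid strip at its foot. Origin: centre of its underside; its front face is the plane x = -4 mm and looks to -x, towards the robot; x and y are level
- rail_front (a point): middle of the foot of the rail's front face, axes as the rail
- basket: loose low wire basket of dark steel filled with small tins, 0.9 kg, 200 mm along x, 130 mm along y, rim 70 mm high, tins 52 mm high; origin: centre of its underside. The carton leans on its -y rim
- jar: amber jar with wooden cap, 84 mm across, 130 mm tall, beside the rail on the carton's -y side, at least 60 mm from the upright carton; origin under its centre
- syrup: amber bottle, 56 mm across, 160 mm tall; origin under its centre
- tin: blue-labelled tin, 74 mm across, 85 mm tall; origin under its centre
- carton_blue: blue carton 60 x 110 x 150 mm, standing; origin under its centre
- spice: green spice jar, 48 mm across, 100 mm tall; origin under its centre
- bowl: white bowl, 120 mm across, 50 mm tall; origin under its centre
Mind the look-alikes: they are no part of the job. Of the things shaped like the carton, the red one is meant.

How it is judged:
By the outcome, as a careful person would: the job done as asked, in the order asked, and still so for the second after the job is handed in, with the robot touching nothing.
It also fails if it takes over 48 s, if anything falls off the work surface, if the arm or the gripper's body presses on something with over 40 N, if the wrist force passes 120 N, or if a joint passes its speed limit or range.

### The arm

A 6-joint arm with a two-finger parallel gripper is mounted at the origin on the work surface. World frame = base frame: x ahead of the robot, y to its left, z up, the work surface at z = 0. Lengths are in m, angles in rad, forces in N, time in s.
With the tool pointing down it reaches from about 0.35 to 0.725 m from the base axis. Payload 6 kg.
Tool frame: the origin (TCP) lies at the very end of the fingers, on their centre line; the grasp point (between the pads) lies 19 mm behind it (grip_depth is the distance from the TCP to the grasp point, in m); z points along the fingers, y is the line along which they close (so a half turn about z gives the same grasp; the last joint's range is limited). The gripper opens to 85 mm and grips with 20 to 120 N. Pads are 22 mm wide; open, the fingers measure 114 mm over their backs; the gripper's body (76 mm by 85 mm) begins 54 mm behind the grasp point. The pads swing forward as they close: fully open they stand 13 mm farther back than shut.
Start: joints at [-0.776, 0.04, 0.085, 0, -1.615, -0.334], TCP at [0.267, -0.537, 0.231] pointing down, gripper open.
Joint ranges: [-2.56, 2.56], [-1.29, 2.01], [-1.08, 1.49], [-3.29, 1.98], [-2.81, -0.18], [-2.99, 2.99]. Speed limits (rad/s): [2.57, 2.57, 3.01, 3.14, 3.14, 3.14].

### API

Orientations are given as [roll, pitch, yaw] about the fixed x, y, z axes, in that order (R = Rz(yaw) Ry(pitch) Rx(roll)).
In Python, from station import * gives the robot as it stands. The module is installed in compiled form; this text tells all that it offers.
- The arm moves only by the tool jog_arm, never from a script. Its argument "plan" is a list of rows, each a list of 4 numbers: the shift along the tool's x, y, z normalised to -1 to 1, where 1 is 2 cm, then the turn about the tool's z normalised to -1 to 1, where 1 is 0.1 rad. A call has 1 to 12 rows; each row shifts and turns the commanded pose from where the row before left it, along the tool's axes as they then stand; what a row does not reach is not made up. A row lasts 1/8 s, in which the tool goes at most 62.5 mm and 10.7 degrees, less where a joint would pass 70% of its speed; a pose out of reach is approached as far as the arm can. A call with a number of a shift or a turn outside -1 to 1 is refused whole. A call with a gripper value outside its range is refused whole. "jaw" is the opening, from 0 (shut) to 1 (fully open), set as the call begins (left out, the last holds). The fingers move at their own pace and stop on an object; "newtons" is the grip in N (left out, the last holds). Time passes only in rows, so rows that do not move let the fingers close. It gives the time, the measured TCP pose, the force, the opening and the grip force at its end, in the units of the state.
- sense(): the state, without advancing time (a new reading comes with each control period).
- grab_frame(name): name is "scene" or "top" or "wrist"; returns (picture, depth): 400x640x3 uint8, red, green, blue; 400x640 float32, m along the optical axis (not along the pixel's ray), 0 where there is no reading.
- camera_model(name): a dict with "vfov" (degrees; the focal length in pixels is half the picture's height over the tangent of half this angle, whatever the lens; pixels are square), "cx", "cy" (the principal point, pixels), "k1" (the pictures are not rectified: a ray, as slopes to the right and down, at radius r is drawn at 1 + k1 r^2 times it, then the intrinsics apply), "cam_to_world" (4x4, takes a point from camera to world coordinates). Camera axes: x right, y down, z forward; pixel columns grow to the right and rows downward; lengths in m; the calibration is good to about 2 mm. A picture is of the moment at which its call begins: read the wrist's pose just before it. camera_model takes no time and is no camera call; for the wrist camera it gives the pose at the moment of the call.
- close_job(): hands the job in; it is judged then, once.
The state is a dict: "clock": time; "joint_pos": joint angles; "joint_velocities": joint speeds; "tau": joint torques, N m; "tcp_pos": TCP position; "ee_rot": TCP orientation; "force": force on the tool from outside, world axes, zero at the start; "wrist_torque": the same for the moment, N m; "gripper_width": finger opening in m; "finger_force": force on a finger pad.
Only numpy, scipy, OpenCV 4.12 (cv2) and the standard library are available. Lean on these libraries where they do the work, as an engineer would, in place of code of your own. Each camera call takes 0.05 s, during which the arm holds its last target. There are 200 camera calls.

## Working session

There is one attempt and no reset: what is moved stays moved. The work goes in short steps, Python scripts to look and compute and a tool call to move; the robot and the scene stay as the last step left them, time stands still between calls to the robot, and variables do not carry over. Pictures are saved under pics/ and viewed, at most 10 in all, crops included, and the job is handed in when it is done.

Besides the shell and the picture viewer there is one more tool, called after "Emit:" as name(argument=value, ...) on one line, values as JSON. jog_arm: Moves the arm, as the interface text tells. Its arguments: {"type":"object","properties":{"plan":{"type":"array","items":{"type":"array","items":{"type":"number"}}},"jaw":{"type":"number"},"newtons":{"type":"number"}},"required":["plan"]}

```bash
mkdir -p pics; cat > h.py <<'E'
from station import *
import numpy as np, cv2
def cloud(name):
    m=camera_model(name); im,d=grab_frame(name)
    f=200/np.tan(np.radians(m['vfov'])/2)
    K=np.array([[f,0,m['cx']],[0,f,m['cy']],[0,0,1.]])
    v,u=np.mgrid[0:400,0:640]
    p=cv2.undistortPoints(np.stack([u,v],-1).reshape(-1,1,2).astype(float),K,np.array([m['k1'],0,0,0,0.])).reshape(400,640,2)
    P=np.dstack([p*d[...,None],d])
    T=np.array(m['cam_to_world']); W=P@T[:3,:3].T+T[:3,3]; W[d==0]=np.nan
    return im,W
def save(n,im,s=1):
    cv2.imwrite('pics/'+n+'.png',cv2.resize(im[...,::-1],None,fx=s,fy=s,interpolation=cv2.INTER_CUBIC))
E
python3 - <<'E'
from h import *
a,Wa=cloud('scene');b,Wb=cloud('top')
np.savez('c0.npz',a=a,Wa=Wa,b=b,Wb=Wb)
save('s0',np.vstack([a,b])[:, :],0.75)
print(sense())
E
```

```text
{'clock': 0.1, 'joint_pos': array([-7.76280843e-01,  4.07670279e-02,  8.39190618e-02, -3.87941360e-04,
       -1.61549986e+00, -3.33727230e-01]), 'joint_velocities': array([ 0.00111405,  0.00056786,  0.00298371,  0.00277078, -0.00091653,
       -0.00024573]), 'tau': array([-6.20630773e-03, -3.69346046e+01,  3.48279727e+01,  6.95186466e+00,
       -4.59236006e-03,  3.00324007e-05]), 'tcp_pos': array([ 0.26673888, -0.53712401,  0.23037867]), 'ee_rot': array([ 3.13999980e+00, -1.42021102e-04, -2.68078725e+00]), 'force': array([-0.12674058,  0.05921785, -0.28625475]), 'wrist_torque': array([-0.0660894 , -0.01716979,  0.01248573]), 'finger_force': 0.0, 'gripper_width': 0.0855414160315829}
```

View pics/s0.png

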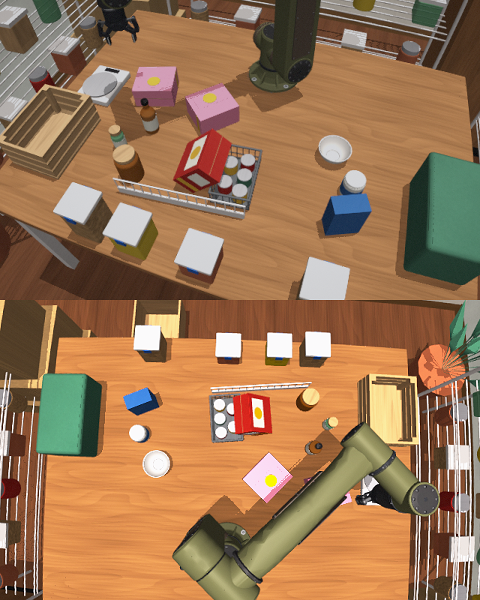

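The upper half is the scene camera, looking back at the robot. The lower half is the top view, with +x up and +y left.

Carton-shaped candidates, in stacked-view pixels:
- The red carton leaning on the tin basket, at scene (203,160) and top (252,413).
- Two pink cartons, at scene (155,85) and (212,107), with the second at top (270,480).
- A blue carton, at scene (346,213).

Only the red one leans on the basket beside the rail, so that is the one meant. I'll confirm with a crop and measure.

```bash
python3 - <<'E'
from h import *
z=np.load('c0.npz');a,Wa,b,Wb=[z[k] for k in('a','Wa','b','Wb')]
A=cv2.resize(a[150:310,200:380],(540,480));B=cv2.resize(b[90:210,250:440],(0,0),fx=4,fy=4) if 0 else cv2.resize(b[100:200,255:435],(540,300))
cv2.imwrite('pics/c1.png',np.hstack([cv2.resize(A,(400,356)),cv2.resize(B,(400,356))])[...,::-1])
for n,im,W in(('scene',a,Wa),('top',b,Wb)):
    i=im.astype(int)
    near=(W[...,0]>.3)&(W[...,0]<.8)&(abs(W[...,1])<.35)&(W[...,2]>.01)&(W[...,2]<.2)
    red=(i[...,0]>120)&(i[...,1]<60)&(i[...,2]<60)&near
    red=cv2.morphologyEx(red.astype(np.uint8),cv2.MORPH_OPEN,np.ones((3,3)))
    nc,l,st,_=cv2.connectedComponentsWithStats(red)
    k=1+np.argmax(st[1:,4]);P=W[l==k]
    print(n,st[k]);print(np.nanpercentile(P,[1,50,99],axis=0).round(3))
    # faces: sequential RANSAC planes
    rng=np.random.default_rng(0);Q=P[~np.isnan(P).any(1)]
    for t in range(3):
        best=None
        if len(Q)<60:break
        for _ in range(400):
            s=Q[rng.choice(len(Q),3,False)];nn=np.cross(s[1]-s[0],s[2]-s[0]);L=np.linalg.norm(nn)
            if L<1e-5:continue
            nn/=L;m=abs((Q-s[0])@nn)<.003
            if best is None or m.sum()>best.sum():best=m
        c=Q[best].mean(0);nn=np.linalg.svd(Q[best]-c,full_matrices=False)[2][2]
        print('plane',best.sum(),c.round(3),nn.round(3));Q=Q[~best]
    # rail: top points z .07-.095 beyond carton
    m=near&(W[...,2]>.072)&(W[...,2]<.092)&(i.min(2)>130)&(W[...,0]>.55)
    R=W[m];print('rail',len(R),np.percentile(R,[2,50,98],axis=0).round(3) if len(R) else 0)
    if len(R)>20:
        l=cv2.fitLine(R[:,:2].astype(np.float32),cv2.DIST_HUBER,0,.01,.01).ravel();print(l)
    m=near&(W[...,2]>.06)&(W[...,2]<.078)&(i.max(2)<120)&(W[...,1]>-.1)
    R=W[m];print('rim',len(R),np.percentile(R,[2,50,98],axis=0).round(3) if len(R) else 0)
    # everything taller
    for nm,c in(('jar',0),):
        m=near&(W[...,2]>.1);nc,l,st,_=cv2.connectedComponentsWithStats(m.astype(np.uint8))
        for k in range(1,nc):
            if st[k,4]>60:print(' blob',st[k],np.nanpercentile(W[l==k],[2,50,98],axis=0).round(3).tolist())
E
```

```text
scene [ 232  172   63   66 1483]
[[ 0.504 -0.174  0.065]
 [ 0.593 -0.074  0.148]
 [ 0.663 -0.044  0.167]]
plane 818 [ 0.583 -0.063  0.153] [ 0.064 -0.68  -0.73 ]
plane 616 [ 0.6   -0.131  0.107] [ 0.068 -0.72   0.69 ]
rail 446 [[ 0.695 -0.335  0.077]
 [ 0.714 -0.105  0.082]
 [ 0.738  0.084  0.086]]
[ 0.09763726 -0.9952221   0.7143321  -0.11193731]
rim 610 [[ 0.468 -0.092  0.062]
 [ 0.651  0.07   0.069]
 [ 0.678  0.343  0.076]]
 blob [198 144   9  12  64] [[0.432, -0.35, 0.101], [0.454, -0.346, 0.106], [0.47, -0.338, 0.119]]
 blob [ 242  171   67   73 3087] [[0.502, -0.135, 0.102], [0.594, -0.063, 0.134], [0.661, -0.014, 0.165]]
 blob [154 193  31  32 663] [[0.631, -0.348, 0.101], [0.671, -0.322, 0.129], [0.7, -0.299, 0.134]]
 blob [436 261  15  33 288] [[0.616, 0.328, 0.102], [0.64, 0.341, 0.146], [0.669, 0.35, 0.153]]
top [ 322  125   41   52 1243]
[[ 0.5   -0.177  0.063]
 [ 0.577 -0.086  0.144]
 [ 0.659 -0.046  0.168]]
plane 717 [ 0.58  -0.127  0.114] [-0.068  0.716 -0.695]
plane 368 [ 0.574 -0.062  0.152] [ 0.067 -0.691 -0.72 ]
plane 61 [ 0.583 -0.134  0.1  ] [-0.056  0.701 -0.711]
rail 245 [[ 0.668 -0.341  0.073]
 [ 0.711 -0.116  0.083]
 [ 0.736  0.086  0.089]]
[ 0.09608261 -0.99537337  0.71458733 -0.14525157]
rim 67 [[ 0.465 -0.061  0.061]
 [ 0.555  0.081  0.069]
 [ 0.664  0.348  0.077]]
 blob [195 117  11  23 156] [[0.61, 0.329, 0.102], [0.63, 0.341, 0.146], [0.671, 0.35, 0.155]]
 blob [400 118  19  26 378] [[0.621, -0.349, 0.102], [0.654, -0.326, 0.129], [0.692, -0.301, 0.136]]
 blob [ 310  123   44   56 2049] [[0.499, -0.137, 0.102], [0.576, -0.073, 0.135], [0.656, -0.015, 0.165]]
```

View pics/c1.png

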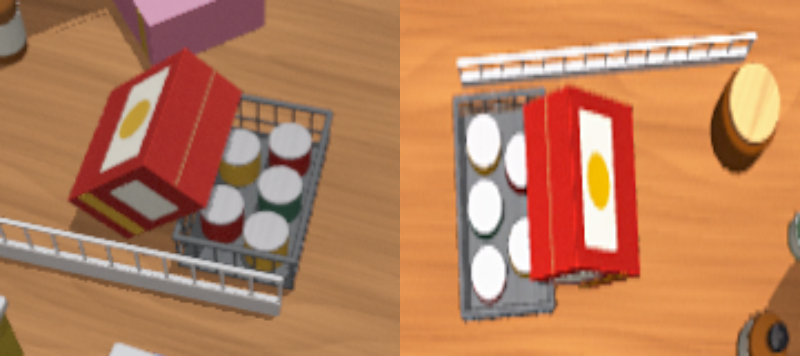

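The crop confirms the red carton with white and yellow panels, leaning on the tin basket. In the left panel it is at (150,140), with the rail in front at (140,265).

In a frame along the rail (s away from the robot, e to +y, yaw 0.095):

| Item | Measured position |
|---|---|
| Top +y edge | e ≈ -0.067, z ≈ 0.105 |
| Foot edge | e ≈ -0.167 |
| Carton centre | s ≈ 0.571 |
| Rail front | s ≈ 0.696, leaving a gap of about 45 mm |

I'll turn the tool first, then travel.

Emit:
jog_arm(plan=[[0, 0, 0, -1], [0, 0, 0, -1], [0, 0, 0, -1], [0, 0, 0, -1], [0, 0, 0, -1], [0, 0, 0, -1], [0, 0, 0, -1], [0, 0, 0, -1], [0, 0, 0, -1], [0, 0, 0, -1], [0, 0, 0, -1], [0, 0, 0, -1]], jaw=0.5)

```text
clock: 1.6
tcp_pos: [0.2668, -0.5372, 0.2306]
ee_rot: [3.141, 0.001, -1.478]
force: [-0.1, 0.1, -0.9]
gripper_width: 0.0428
finger_force: 0.0
```

Emit:
jog_arm(plan=[[-1, -0.66, 0, 0], [-1, -0.66, 0, 0], [-1, -0.66, 0, 0], [-1, -0.66, 0, 0], [-1, -0.66, 0, 0], [-1, -0.66, 0, 0], [-1, -0.66, 0, 0], [-1, -0.66, 0, 0], [-1, -0.66, 0, 0], [-1, -0.66, 0, 0], [0, 0, 0, 0]])

```text
clock: 2.98
tcp_pos: [0.3808, -0.3253, 0.231]
ee_rot: [3.141, 0.001, -1.479]
force: [-0.0, -0.7, -0.4]
gripper_width: 0.0427
finger_force: 0.0
```

```bash
cat >> h.py <<'E'
C,S=np.cos(.095),np.sin(.095)
def st():
    q=sense();p=q['tcp_pos'];print(round(q['clock'],2),'s %.4f e %.4f z %.4f'%(p[0]*C+p[1]*S,-p[0]*S+p[1]*C,p[2]),'rpy',q['ee_rot'].round(3),'F',q['force'].round(2),'j',q['joint_pos'].round(2),'w',round(q['gripper_width'],3))
E
python3 - <<'E'
from h import *
st()
z=np.load('c0.npz')
for a,W in((z['a'],z['Wa']),(z['b'],z['Wb'])):
    i=a.astype(int);s=W[...,0]*C+W[...,1]*S;e=-W[...,0]*S+W[...,1]*C
    m=(W[...,2]>.11)&(s>.4)&(s<.75)&(abs(e+.12)<.09);print('carton s',np.percentile(s[m],[.5,2,50,98,99.5]).round(4))
    m=(W[...,2]>.072)&(W[...,2]<.092)&(s>.67)&(s<.73)&(abs(e+.18)<.2)&(i.min(2)>130);print('rail s',np.percentile(s[m],[2,50,98]).round(4))
E
```

```text
2.98 s 0.3482 e -0.3600 z 0.2310 rpy [ 3.141e+00  1.000e-03 -1.479e+00] F [-0.05 -0.72 -0.42] j [-0.3  -0.23 -0.16 -0.   -1.63  0.4 ] w 0.043
carton s [0.4891 0.4929 0.5825 0.6492 0.6499]
rail s [0.6966 0.7008 0.7038]
carton s [0.4891 0.4897 0.5666 0.646  0.6485]
rail s [0.6945 0.6975 0.7015]
```

Emit:
jog_arm(plan=[[-1, -0.65, 0, 0], [-1, -0.65, 0, 0], [-1, -0.65, 0, 0], [-1, -0.65, 0, 0], [-1, -0.65, 0, 0], [-1, -0.65, 0, 0], [-1, -0.65, 0, 0], [-1, -0.65, 0, 0], [-1, -0.65, 0, 0], [-1, -0.65, 0, 0], [-1, -0.65, 0, 0], [-1, -0.65, 0, 0]])

```text
clock: 4.47
tcp_pos: [0.5143, -0.0733, 0.231]
ee_rot: [3.141, -0.0, -1.481]
force: [0.4, -0.5, -0.0]
gripper_width: 0.0427
finger_force: 0.0
```

Emit:
jog_arm(plan=[[-1, -0.65, 0, 0], [-1, -0.65, 0, 0], [-1, -0.65, 0, 0], [-1, -0.65, 0, 0], [-1, -0.65, 0, 0], [-0.2, 0, 0, 0], [0, 0, 0, 0], [0, 0, 0, 0]])

```text
clock: 5.48
tcp_pos: [0.5694, 0.0358, 0.2315]
ee_rot: [-3.141, 0.0, -1.481]
force: [-0.2, 0.5, 0.2]
gripper_width: 0.0425
finger_force: 0.0
```

```bash
python3 -c "
from h import *
st();a,W=cloud('wrist');save('w1',a)"
```

```text
5.47 s 0.5702 e -0.0184 z 0.2315 rpy [-3.141  0.    -1.481] F [-0.24  0.45  0.2 ] j [ 0.41 -0.04  0.01  0.   -1.62 -0.32] w 0.042
```

View pics/w1.png

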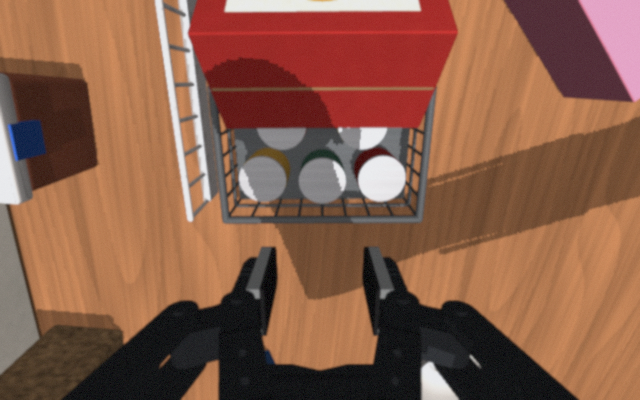

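The wrist view shows the carton's top +y edge level at row 127, with the fingers clear beyond it at rows 250–330. Next I'll check where the camera body hangs, then descend.

```bash
python3 -c "
from h import *
T=np.array(camera_model('wrist')['cam_to_world']);p=T[:3,3];print(p[0]*C+p[1]*S,-p[0]*S+p[1]*C,p[2],T[:3,2])"
```

```text
0.5712582744082073 -0.10318940508005064 0.372422225283272 [-0.02903557  0.32769884 -0.94433596]
```

Emit:
jog_arm(plan=[[0, 0, 1, 0], [0, 0, 1, 0], [0, 0, 1, 0], [0, 0, 1, 0], [0, 0, 0, 0], [0, 0, 0, 0]])

```text
clock: 6.28
tcp_pos: [0.5698, 0.0361, 0.152]
ee_rot: [-3.141, -0.0, -1.481]
force: [-0.2, -0.7, 0.3]
gripper_width: 0.0428
finger_force: 0.0
```

Emit:
jog_arm(plan=[[0, 0, 1, 0], [0, 0, 1, 0], [0, 0, 1, 0], [0, 0, 0.3, 0], [0.5, 0, 0, 0], [0.5, 0, 0, 0], [0.5, 0, 0, 0], [0.2, 0, 0, 0], [0.2, 0, 0, 0], [0.2, 0, 0, 0], [0.2, 0, 0, 0]])

```text
clock: 7.65
tcp_pos: [0.5738, -0.0096, 0.0855]
ee_rot: [-3.141, 0.0, -1.48]
force: [0.6, 1.6, 1.0]
gripper_width: 0.0426
finger_force: 0.5
```

```bash
python3 -c "
from h import *
st()"
```

```text
7.65 s 0.5703 e -0.0640 z 0.0855 rpy [-3.141  0.    -1.48 ] F [0.55 1.62 1.05] j [ 0.33  0.   -0.22 -0.   -1.35 -0.24] w 0.043
```

Emit:
jog_arm(plan=[[0.2, 0, 0, 0], [0.2, 0, 0, 0], [0.2, 0, 0, 0], [0.2, 0, 0, 0], [0.2, 0, 0, 0], [0.15, 0, 0, 0], [0.15, 0, 0, 0]])

```text
clock: 8.52
tcp_pos: [0.5772, -0.0353, 0.0875]
ee_rot: [-3.138, 0.0, -1.48]
force: [0.1, -0.7, 0.5]
gripper_width: 0.0429
finger_force: 0.0
```

```bash
python3 -c "
from h import *
st();a,W=cloud('scene');b,W=cloud('wrist');save('p2',np.vstack([a[120:320,160:480],b[::2,::2]]),1.4)"
```

```text
8.53 s 0.5713 e -0.0899 z 0.0875 rpy [-3.138  0.    -1.48 ] F [ 0.13 -0.72  0.55] j [ 0.29  0.01 -0.21  0.   -1.35 -0.2 ] w 0.043
```

View pics/p2.png

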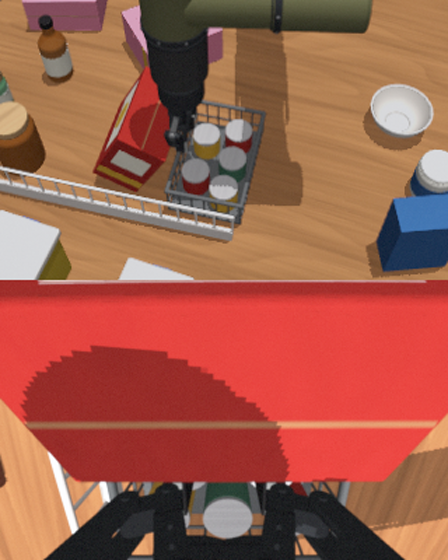

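The carton is partly raised, at (135,130) in the scene half, and the contact force is gone, so it may be falling upright. I'll hold still for a few rows.

Emit:
jog_arm(plan=[[0, 0, 0, 0], [0, 0, 0, 0], [0, 0, 0, 0], [0, 0, 0, 0]])

```text
clock: 9.12
tcp_pos: [0.5759, -0.0356, 0.0851]
ee_rot: [3.141, 0.0, -1.481]
force: [0.0, 0.4, -0.5]
gripper_width: 0.0426
finger_force: 0.0
```

```bash
cat >> h.py <<'E'
def carton():
    for n in('scene','top'):
        im,W=cloud(n);i=im.astype(int);s=W[...,0]*C+W[...,1]*S;e=-W[...,0]*S+W[...,1]*C
        m=(s>.45)&(s<.72)&(e>-.32)&(e<-.0)&(W[...,2]>.09)&(W[...,2]<.18)&(i[...,0]>90)&(i[...,1]<60)&(i[...,2]<60)
        P=np.c_[s[m],e[m],W[m][:,2]];print(n,len(P),np.percentile(P,[1,50,99],axis=0).round(3).tolist())
E
python3 -c "
from h import *
st();carton()"
```

```text
9.12 s 0.5699 e -0.0900 z 0.0851 rpy [ 3.141  0.    -1.481] F [ 0.02  0.41 -0.47] j [ 0.29  0.01 -0.21 -0.   -1.35 -0.2 ] w 0.043
scene 1907 [[0.494, -0.255, 0.099], [0.586, -0.207, 0.145], [0.65, -0.169, 0.15]]
top 1299 [[0.489, -0.251, 0.131], [0.565, -0.206, 0.146], [0.644, -0.167, 0.152]]
```

The carton stands upright: its top is at z 0.146, and it spans e -0.255 to -0.167 and s 0.489 to 0.65. Next I'll back off and rise, and check the free space on the robot side of the carton.

Emit:
jog_arm(plan=[[-0.5, 0, 0, 0], [-0.7, 0, -0.3, 0], [0, 0, -1, 0], [0, 0, -1, 0], [0, 0, -1, 0], [0, 0, -1, 0], [0, 0, -1, 0], [0, 0, -1, 0], [0, 0, -1, 0], [0, 0, 0, 0]])

```text
clock: 10.48
tcp_pos: [0.5745, -0.0117, 0.2335]
ee_rot: [-3.138, 0.0, -1.481]
force: [0.5, 0.5, 0.3]
gripper_width: 0.0427
finger_force: 0.0
```

```bash
python3 -c "
from h import *
st()
z=np.load('c0.npz')
for W in (z['Wa'],z['Wb']):
    s=W[...,0]*C+W[...,1]*S;e=-W[...,0]*S+W[...,1]*C
    m=(W[...,2]>.03)&(W[...,2]<.2)&(s>.2)&(s<.48)&(e>-.3)&(e<-.12)
    print(m.sum(),np.percentile(np.c_[s[m],e[m],W[m][:,2]],[1,50,99],axis=0).round(3).tolist() if m.sum() else '')
carton()"
```

```text
10.47 s 0.5708 e -0.0661 z 0.2335 rpy [-3.138  0.    -1.481] F [0.47 0.52 0.28] j [ 0.33 -0.03  0.02  0.   -1.62 -0.24] w 0.043
2656 [[0.213, -0.292, 0.032], [0.322, -0.193, 0.086], [0.403, -0.122, 0.092]]
2210 [[0.207, -0.288, 0.045], [0.298, -0.196, 0.088], [0.391, -0.123, 0.096]]
scene 1936 [[0.493, -0.252, 0.101], [0.588, -0.206, 0.145], [0.65, -0.167, 0.149]]
top 1298 [[0.489, -0.253, 0.126], [0.565, -0.208, 0.145], [0.644, -0.168, 0.152]]
```

Emit:
jog_arm(plan=[[0.9, 0.85, 0, 0], [0.9, 0.85, 0, 0], [0.9, 0.85, 0, 0], [0.9, 0.85, 0, 0], [0.9, 0.85, 0, 0], [0.9, 0.85, 0, 0], [0.9, 0.85, 0, 0], [0.9, 0.85, 0, 0], [0, 0, 0, 1], [0, 0, 0, 1], [0, 0, 0, 1], [0, 0, 0, 1]])

```text
clock: 12.08
tcp_pos: [0.4507, -0.168, 0.2313]
ee_rot: [-3.142, 0.0, -1.884]
force: [0.1, -0.2, -0.1]
gripper_width: 0.0425
finger_force: 0.0
```

Emit:
jog_arm(plan=[[0, 0, 0, 1], [0, 0, 0, 1], [0, 0, 0, 1], [0, 0, 0, 1], [0, 0, 0, 1], [0, 0, 0, 1], [0, 0, 0, 1], [0, 0, 0, 1], [0, 0, 0, 1], [0, 0, 0, 1], [0, 0, 0, 1], [0, 0, 0, 0.7]])

```text
clock: 13.58
tcp_pos: [0.4507, -0.168, 0.2313]
ee_rot: [3.142, 0.0, -3.054]
force: [0.5, 0.2, 0.1]
gripper_width: 0.043
finger_force: 0.0
```

Emit:
jog_arm(plan=[[0, 0, 0, 0], [0, 0, 0, 0]])

```text
clock: 13.82
tcp_pos: [0.451, -0.1676, 0.2313]
ee_rot: [3.141, 0.0, -3.05]
force: [0.5, 0.4, 0.2]
gripper_width: 0.0427
finger_force: 0.0
```

```bash
python3 -c "
from h import *
st();a,W=cloud('wrist');save('w3',a)"
```

```text
13.82 s 0.4331 e -0.2097 z 0.2313 rpy [ 3.141  0.    -3.05 ] F [0.5  0.42 0.16] j [ 0.06 -0.28 -0.21 -0.   -1.64 -1.54] w 0.043
```

View pics/w3.png

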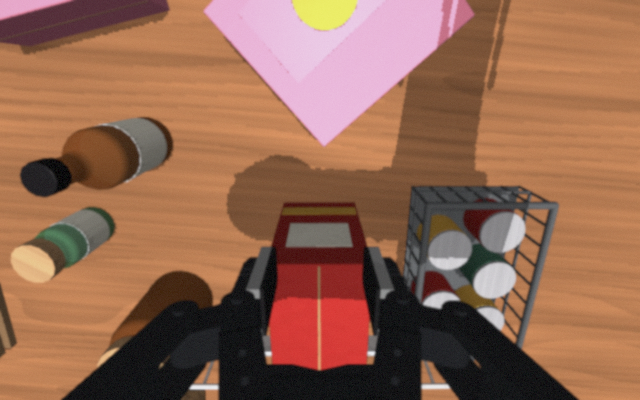

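The wrist view shows the upright carton centred between the fingers at column 320, with the basket undisturbed at its right. The pink carton's corner is at (323,145), only 90 mm tall, so the gripper clears it. Descend and approach.

Emit:
jog_arm(plan=[[0, 0, 1, 0], [0, 0, 1, 0], [0, 0, 1, 0], [0, 0, 1, 0], [0, 0, 1, 0], [0, 0, 1, 0], [0, 0, 1, 0], [0, 0, 0.65, 0], [0, 0, 0, 0], [-0.7, 0, 0, 0], [-0.7, 0, 0, 0], [0, 0, 0, 0]])

```text
clock: 15.38
tcp_pos: [0.48, -0.1647, 0.0786]
ee_rot: [-3.141, 0.0, -3.051]
force: [-1.1, -0.5, -0.2]
gripper_width: 0.0427
finger_force: 0.0
```

Emit:
jog_arm(plan=[[-0.2, 0, 0, 0], [-0.2, 0, 0, 0], [-0.2, 0, 0, 0], [-0.2, 0, 0, 0], [-0.2, 0, 0, 0], [-0.2, 0, 0, 0]])

```text
clock: 16.12
tcp_pos: [0.5032, -0.1627, 0.0783]
ee_rot: [3.142, -0.0, -3.051]
force: [-3.7, -0.6, 1.7]
gripper_width: 0.0428
finger_force: 0.0
```

```bash
python3 -c "
from h import *
st();carton()"
```

```text
16.12 s 0.4855 e -0.2097 z 0.0783 rpy [ 3.142 -0.    -3.051] F [-3.69 -0.57  1.67] j [ 0.07 -0.11 -0.35  0.   -1.34 -1.55] w 0.043
scene 2060 [[0.505, -0.253, 0.103], [0.599, -0.207, 0.145], [0.664, -0.168, 0.149]]
top 563 [[0.591, -0.254, 0.138], [0.628, -0.206, 0.145], [0.661, -0.168, 0.151]]
```

It slides upright, about 14 mm so far at 3.7 N, with about 31 mm to go.

Emit:
jog_arm(plan=[[-0.2, 0, 0, 0], [-0.2, 0, 0, 0], [-0.2, 0, 0, 0], [-0.2, 0, 0, 0], [-0.2, 0, 0, 0], [-0.2, 0, 0, 0]])

```text
clock: 16.98
tcp_pos: [0.5272, -0.1604, 0.0782]
ee_rot: [3.141, -0.0, -3.051]
force: [-1.8, 0.0, 0.6]
gripper_width: 0.0428
finger_force: 0.0
```

Emit:
jog_arm(plan=[[-0.1, 0, 0, 0], [-0.1, 0, 0, 0]])

```text
clock: 17.23
tcp_pos: [0.531, -0.16, 0.0782]
ee_rot: [3.141, -0.0, -3.051]
force: [-2.5, 0.0, 0.4]
gripper_width: 0.0424
finger_force: 0.0
```

```bash
python3 -c "
from h import *
st();carton()"
```

```text
17.23 s 0.5135 e -0.2097 z 0.0782 rpy [ 3.141 -0.    -3.051] F [-2.48  0.01  0.38] j [ 0.07 -0.04 -0.28 -0.   -1.34 -1.55] w 0.042
scene 2128 [[0.533, -0.253, 0.101], [0.626, -0.207, 0.145], [0.692, -0.168, 0.149]]
top 484 [[0.626, -0.254, 0.139], [0.658, -0.207, 0.146], [0.688, -0.169, 0.152]]
```

Emit:
jog_arm(plan=[[-0.07, 0, 0, 0], [-0.07, 0, 0, 0]])

```text
clock: 17.58
tcp_pos: [0.5338, -0.1598, 0.0783]
ee_rot: [3.141, -0.0, -3.051]
force: [-2.9, -0.6, 1.0]
gripper_width: 0.0427
finger_force: 0.0
```

Emit:
jog_arm(plan=[[-0.05, 0, 0, 0]])

```text
clock: 17.7
tcp_pos: [0.5348, -0.1597, 0.0783]
ee_rot: [3.141, -0.0, -3.051]
force: [-2.5, 0.2, 0.3]
gripper_width: 0.0428
finger_force: 0.0
```

Emit:
jog_arm(plan=[[-0.05, 0, 0, 0]])

```text
clock: 17.82
tcp_pos: [0.5354, -0.1598, 0.0783]
ee_rot: [-3.142, -0.001, -3.051]
force: [-7.2, -1.7, 2.1]
gripper_width: 0.0428
finger_force: 0.0
```

Emit:
jog_arm(plan=[[-0.04, 0, 0, 0], [0, 0, 0, 0]])

```text
clock: 18.08
tcp_pos: [0.5354, -0.1601, 0.0783]
ee_rot: [-3.141, -0.003, -3.051]
force: [-8.1, -1.5, 2.0]
gripper_width: 0.0428
finger_force: 0.0
```

```bash
python3 -c "
from h import *
st();carton();a,W=cloud('scene');save('s4',a[150:310,200:400],3)"
```

```text
18.07 s 0.5178 e -0.2101 z 0.0783 rpy [-3.141e+00 -3.000e-03 -3.051e+00] F [-8.12 -1.46  2.02] j [ 0.07 -0.03 -0.27  0.   -1.34 -1.55] w 0.043
scene 2117 [[0.538, -0.253, 0.106], [0.63, -0.207, 0.145], [0.697, -0.168, 0.15]]
top 470 [[0.633, -0.254, 0.138], [0.664, -0.206, 0.145], [0.693, -0.168, 0.152]]
```

View pics/s4.png

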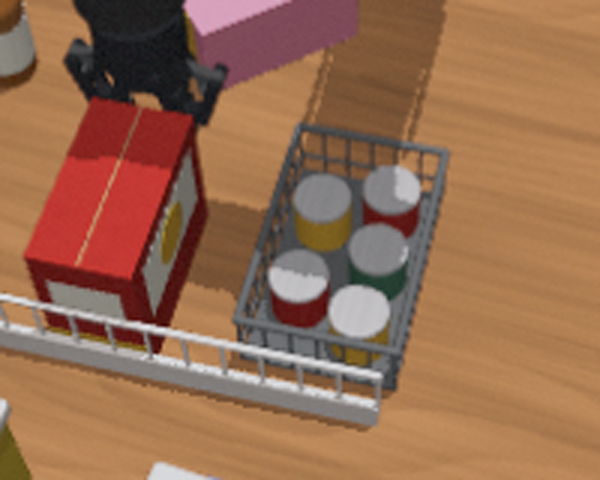

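The carton stands upright against the rail at (90,300) and has stopped with the force risen to 8 N. The basket is in place. Retreat.

Emit:
jog_arm(plan=[[0.2, 0, 0, 0], [0.5, 0, 0, 0], [1, 0, 0, 0], [1, 0, 0, 0], [0.5, 0, -0.5, 0], [0, 0, -1, 0], [0, 0, -1, 0], [0, 0, -1, 0], [0, 0, -1, 0], [0, 0, -1, 0], [0, 0, 0, 0], [0, 0, 0, 0]])

```text
clock: 19.73
tcp_pos: [0.4726, -0.1652, 0.1876]
ee_rot: [3.141, -0.001, -3.051]
force: [-1.0, -1.0, -0.3]
gripper_width: 0.043
finger_force: 0.0
```

```bash
python3 - <<'E'
from h import *
st();carton()
im,W=cloud('top');z=np.load('c0.npz')
i=im.astype(int);s=W[...,0]*C+W[...,1]*S;e=-W[...,0]*S+W[...,1]*C
m=(W[...,2]>.135)&(W[...,2]<.16)&(s>.5)&(s<.72)&(e>-.27)&(e<-.15)
r=cv2.minAreaRect(np.c_[s[m],e[m]].astype(np.float32)*1000);print('rect mm',r)
# far-end edge s at both sides
for lo,hi in((-.25,-.235),(-.185,-.17)):
    k=m&(e>lo)&(e<hi);print(np.percentile(s[k],[2,98]).round(4))
k=cv2.absdiff(im,z['b'])
save('t5',np.hstack([z['b'][80:220,240:440],im[80:220,240:440]]),2)
E
```

```text
19.73 s 0.4548 e -0.2092 z 0.1876 rpy [ 3.141e+00 -1.000e-03 -3.051e+00] F [-0.97 -0.97 -0.32] j [ 0.07 -0.23 -0.24 -0.   -1.56 -1.55] w 0.043
scene 2043 [[0.539, -0.253, 0.103], [0.633, -0.207, 0.145], [0.697, -0.168, 0.149]]
top 943 [[0.578, -0.254, 0.139], [0.635, -0.209, 0.145], [0.692, -0.169, 0.152]]
rect mm ((635.5763549804688, -212.2034912109375), (89.12334442138672, 117.47613525390625), 89.90983581542969)
[0.579  0.6901]
[0.58   0.6937]
```

View pics/t5.png

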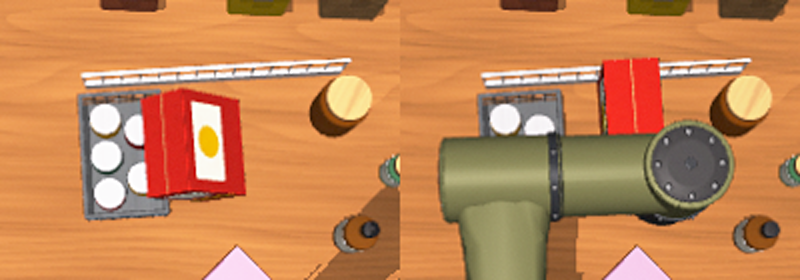

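The top view, before at left and after at right, shows the carton square against the rail at (632,80). The basket, jar and the other items are unmoved where they can be seen. Handing in.

```bash
python3 -c "
from station import *
print(close_job())"
```

```text
the job is handed in; nothing more can be done
None
```

The red carton was pushed upright, then slid back until its far end met the rail; I handed the job in at about 20 s with it standing there, the arm clear of it, and the basket and other items I could see unmoved.

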